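# Hold a roller carriage against the sprung stop

### The job

Pick up the carriage with one roller (not the twin-roller one) and set it flat on the fixture's white plate, flat end facing the sprung stop but not yet touching it. Then slide it forward, centred and square, and press the stop in with a steady push of about 12 N, its pointer between the two marks of the scale, never driving it hard in. Finish while still gripping and pressing it there, flat on the plate, as a third hand for the fitter who will screw it on from below; leave all other things where they are.

Things in the scene. Friction and masses are not known exactly. Their poses are not given: they have to be found in the camera images.
- carriage_mid (a point): Centre (half-way up) of the single-roller carriage's aluminium block, 70 mm long (x), 40 wide (y), 50 high, upright on the table. Its +x points to the flat end with two dark holes, 35 mm ahead of this point. Behind the block (-x) stands one dark rubber roller, 44 mm across, 55 mm tall, its axis 62 mm behind this point. 0.3 to 0.6 kg. Grip across the 40 mm width.
- fixture: Fixed set-up fixture: white plate 260 (x) by 120 (y) mm, 12 thick; origin at the centre of its underside. +x points from the open end to the sprung stop, whose face rests 45 mm ahead of the origin: a carriage on the plate just touching it has its block's centre 10 mm ahead of the origin, 37 mm above the table. Behind is a dark housing, 57 mm tall, with a white scale with two marks on top.
- stop_face (a point): Centre of the face of the sprung stop, a steel pad 70 mm wide (y) and 42 mm high, 34 mm above the table, on the centre line of the fixture. Same axes as the fixture; it moves along +x as it is pressed in.
- stop (a joint): How far the sprung stop is pressed in, m: 0 at rest, 0.030 at the end of its travel. It needs 3 N plus 0.6 N per mm (9 N at 10 mm, 12 N at 15 mm, 15 N at 20 mm) and springs back. A dark pointer on it stands between the two marks of the scale from 0.010 to 0.020.
- twin: Bystander: the twin-roller carriage, a shorter aluminium block 50 x 40 x 50 mm with two thinner rollers (28 mm across) side by side behind it. Origin: underside of the block's centre.
- spare_roller: Bystander: loose grey roller standing upright, 48 mm across, 45 mm tall. Origin: centre of its underside.
- coil: Bystander: coil of brown edge band lying flat, 124 mm across, 22 mm tall. Origin: centre of its underside.
- driver: Bystander: screwdriver lying flat, about 0.2 m long.
- cleaner: Bystander: white bottle, 60 mm across, 170 mm tall. Origin: centre of its underside.
- tray: Bystander: grey divided tray, 110 x 150 x 30 mm. Origin: centre of its underside.
- offcut: Bystander: plywood offcut lying flat, 140 x 90 x 18 mm. Origin: centre of its underside.
Not all that is in view belongs to the job. Leave any green or orange look-alike of the part that bears carriage_mid alone.

How it is judged:
By the outcome, as a careful person would: the job done as asked, in the order asked, and still so for the second after the job is handed in, while the arm keeps its last pose, push and grip.
It also fails if it takes over 48 s, if anything falls off the work surface, if the arm or the gripper's body presses on something with over 40 N, if the wrist force passes 120 N, or if a joint passes its speed limit or range.

### The arm

A 6-joint arm with a two-finger parallel gripper is mounted at the origin on the work surface. World frame = base frame: x ahead of the robot, y to its left, z up, the work surface at z = 0. Lengths are in m, angles in rad, forces in N, time in s.
With the tool pointing down it reaches from about 0.325 to 0.775 m from the base axis. Payload 5.5 kg.
Tool frame: the origin (TCP) lies between the finger pads; the fingertips stand ctrl.tip_reach ahead of it and the grasp point (between the pads) lies 5 mm behind it (ctrl.tip_reach is the distance from the TCP to the fingertips, in m); z points along the fingers, y is the line along which they close (so a half turn about z gives the same grasp; the last joint's range is limited). The gripper opens to 88 mm and grips with 3 to 60 N. Pads are 20 mm wide; open, the fingers measure 115 mm over their backs; the gripper's body (75 mm by 178 mm) begins 61 mm behind the grasp point.
Start: joints at [1.13, 0.091, 1.231, -0, 1.82, -0.057], TCP at [0.225, 0.556, 0.204] pointing down, gripper open.
Joint ranges: [-2.87, 2.87], [-0.86, 2.18], [0.17, 2.46], [-1.51, 4.65], [0.06, 2.69], [-2.65, 2.65]. Speed limits (rad/s): [2.57, 2.57, 3.01, 3.14, 3.14, 3.14].

### API

Orientations are given as [roll, pitch, yaw] about the fixed x, y, z axes, in that order (R = Rz(yaw) Ry(pitch) Rx(roll)).
In Python, from workcell import ctrl gives the robot as it stands.
- The arm moves only by the shell command python3 -m creep 'ROWS' [FORCE]. ROWS is text: rows parted by semicolons, each of 7 numbers parted by spaces: the shift along the tool's x, y, z in units of 0.05 m (1.0 is 0.05 m), then the turn, a rotation vector about the tool's x, y, z in units of 0.08 rad (1.0 is 0.08 rad), then the finger opening in mm, from 0 to 87.8. A call has 1 to 20 rows; each row shifts and turns the commanded pose from where the row before left it, along the tool's axes as they then stand; what a row does not reach is not made up. A row lasts 1/10 s, in which the tool goes at most 50 mm and 8.59 degrees, less where a joint would pass 70% of its speed; a pose out of reach is approached as far as the arm can. A call with a number of a shift or a turn outside -1 to 1 is refused whole. A call with a gripper value outside its range is refused whole. The fingers move at their own pace and stop on an object; FORCE is the grip in N (left out, the last holds). Time passes only in rows, so rows that do not move let the fingers close. It gives the time, the measured TCP pose, the force, the opening and the grip force at its end, in the units of the state.
- ctrl.get_obs(): the state, without advancing time (a new reading comes with each control period).
- ctrl.grab_frame(name): name is "scene" or "top" or "wrist"; returns the picture (400x640x3 uint8, red, green, blue); there is no depth.
- ctrl.get_calibration(name): a dict with "fx", "fy", "cx", "cy" (pixels), "k1" (the pictures are not rectified: a ray, as slopes to the right and down, at radius r is drawn at 1 + k1 r^2 times it, then the intrinsics apply), "extrinsics" (4x4, takes a point from camera to world coordinates). Camera axes: x right, y up, looking along -z (the intrinsics and any distortion apply to the point x, -y, -z); pixel columns grow to the right and rows downward; lengths in m; the calibration is good to about 2 mm. A picture is of the moment at which its call begins: read the wrist's pose just before it. get_calibration takes no time and is no camera call; for the wrist camera it gives the pose at the moment of the call.
- ctrl.finish_job(): hands the job in; it is judged then, once.
Trained networks look in the newest picture that a camera, given by its name, has taken for a name from the list of things; names that differ only in an ending like _2 or _b are one class to them, and where a whole thing is asked for, a point or a joint stands for the part that bears it (a point fixed in the world has none). Each returns a list of dicts, best first, with "score" (0 to 1); they miss things now and then, are a little off and sometimes report something else, mostly with a low value. They report only what shows in the picture. A call takes as long as a camera call. They do not tell look-alikes from the thing itself.
- ctrl.masks_of(camera, label): "pixels" (400x640 bool, what is visible of it) and "position" ([row, column] in pixels, amid what is visible of it).
The state is a dict: "time": time; "joints": joint angles; "qvel": joint speeds; "joint_torque": joint torques, N m; "ee_pos": TCP position; "tool_rot": TCP orientation; "wrist_force": force on the tool from outside, world axes, zero at the start; "wrist_torque": the same for the moment, N m; "width": opening from 0.0 (shut) to 1.0 (fully open); "gripper_force": force on a finger pad.
Only numpy, scipy, OpenCV 4.12 (cv2) and the standard library are available. Lean on these libraries where they do the work, as an engineer would, in place of code of your own. Each camera call takes 0.05 s, during which the arm holds its last target. There are 200 camera calls.

## Working session

There is one attempt and no reset: what is moved stays moved. The work goes in short steps, Python scripts to look and compute and a shell command to move; the robot and the scene stay as the last step left them, time stands still between calls to the robot, and variables do not carry over. Pictures are saved under pics/ and viewed, at most 10 in all, crops included, and the job is handed in when it is done.

```bash
mkdir -p pics
cat > h.py <<'E'
import numpy as np, cv2
from workcell import ctrl
def K(c):
    return np.array([[c["fx"],0,c["cx"]],[0,c["fy"],c["cy"]],[0,0,1.]])
def ray(c,px):  # px (u,v) list -> origin, dirs in world
    k=c["k1"]; p=np.array(px,float).reshape(-1,1,2)
    s=cv2.undistortPoints(p,K(c),np.array([k,0,0,0,0.])).reshape(-1,2)
    E=np.array(c["extrinsics"]); d=np.c_[s[:,0],-s[:,1],-np.ones(len(s))]@E[:3,:3].T
    return E[:3,3],d
def at(c,px,z):
    o,d=ray(c,px); return o+d*((z-o[2])/d[:,2])[:,None]
def proj(c,P):
    E=np.array(c["extrinsics"]); q=(np.array(P,float).reshape(-1,3)-E[:3,3])@E[:3,:3]
    s=np.c_[q[:,0],-q[:,1]]/-q[:,2:]; s=s*(1+c["k1"]*(s**2).sum(1))[:,None]
    return s*[c["fx"],c["fy"]]+[c["cx"],c["cy"]]
def save(n,im): cv2.imwrite("pics/"+n+".png",im[:,:,::-1])
E
python3 - <<'E'
from h import *
ims=[]
for n in("top","scene"):
    im=ctrl.grab_frame(n); save(n,im); c=ctrl.get_calibration(n)
    print(n,np.round(c["extrinsics"],3).tolist(),c["fx"],c["k1"])
    for l in("carriage_mid","fixture","stop_face","twin"):
        for r in ctrl.masks_of(n,l)[:4]:
            v,u=r["position"]; print(l,round(r["score"],2),(round(u),round(v)),r["pixels"].sum(),at(c,[(u,v)],.04).round(3)[0] if l!="fixture" else at(c,[(u,v)],.012).round(3)[0])
print(ctrl.tip_reach, ctrl.get_obs())
E
```

```text
top [[0.027, 0.994, -0.104, 0.417], [-1.0, 0.027, -0.006, -0.006], [-0.003, 0.104, 0.995, 1.181], [0.0, 0.0, 0.0, 1.0]] 377.2225681394929 0.014263945940356416
carriage_mid 0.88 (486, 257) 671 [ 0.374 -0.488  0.04 ]
carriage_mid 0.87 (446, 282) 545 [ 0.298 -0.371  0.04 ]
carriage_mid 0.74 (418, 232) 594 [ 0.445 -0.288  0.04 ]
carriage_mid 0.72 (369, 256) 303 [ 0.367 -0.139  0.04 ]
fixture 0.89 (253, 199) 3390 [0.531 0.22  0.012]
stop_face 0.7 (253, 184) 321 [0.575 0.216 0.04 ]
stop_face 0.48 (476, 200) 1918 [ 0.544 -0.462  0.04 ]
twin 0.56 (363, 178) 441 [ 0.602 -0.119  0.04 ]
twin 0.28 (177, 210) 1405 [0.491 0.443 0.04 ]
scene [[0.1, -0.815, 0.571, 1.253], [0.995, 0.077, -0.064, -0.095], [0.008, 0.574, 0.819, 1.087], [0.0, 0.0, 0.0, 1.0]] 384.88560626719914 0.026827205379267173
carriage_mid 0.77 (235, 192) 497 [ 0.457 -0.288  0.04 ]
carriage_mid 0.57 (218, 159) 525 [ 0.303 -0.353  0.04 ]
carriage_mid 0.57 (175, 184) 567 [ 0.402 -0.492  0.04 ]
fixture 0.92 (385, 207) 2278 [0.546 0.213 0.012]
stop_face 0.58 (389, 214) 375 [0.591 0.211 0.04 ]
twin 0.85 (289, 227) 483 [ 0.612 -0.114  0.04 ]
0.014 {'time': 0.5, 'joints': array([ 1.13030595e+00,  9.11178002e-02,  1.23075494e+00, -8.00636373e-06,
        1.81982382e+00, -5.66852278e-02]), 'qvel': array([ 0.00125826, -0.00088932,  0.00027605, -0.00052548,  0.00106818,
        0.00060819]), 'joint_torque': array([-9.23090374e-04, -4.45669734e+01, -4.06091595e+01,  6.97187218e-02,
        1.98289444e-02, -1.80727267e-05]), 'ee_pos': array([0.22466168, 0.55633826, 0.2036895 ]), 'tool_rot': array([-3.14148847e+00,  1.85989090e-06,  2.75778553e+00]), 'wrist_force': array([-1.13511748,  0.86586102,  0.2572332 ]), 'wrist_torque': array([0.00852674, 0.0200458 , 0.02969654]), 'gripper_force': 0.0, 'width': 0.9972260422533417}
```

View pics/top.png

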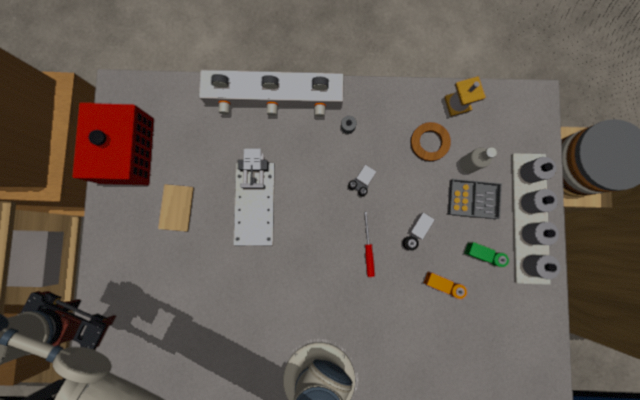

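View pics/scene.png

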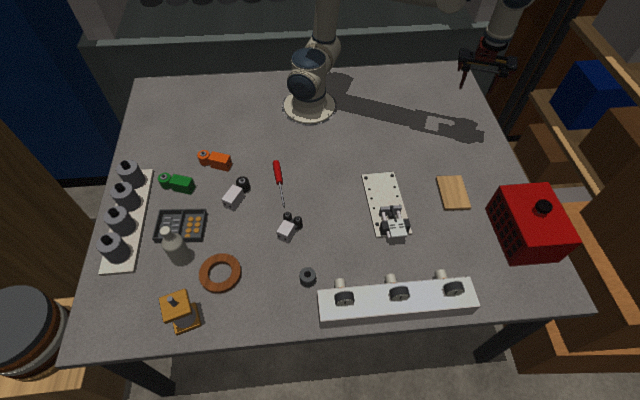

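Candidates for the single-roller carriage in the top picture are silver (418,232), green (488,254), orange (446,285) and the silver twin-roller (362,180). I choose the silver one at (418,232), which has one dark roller at (411,243). The fixture plate spans (254,163) to (254,245), with its stop and housing at the upper end, towards world +x.

```bash
cat >> h.py <<'E'
from scipy.optimize import minimize
def box(x0,x1,y0,y1,z0,z1): return np.array([[x,y,z] for x in(x0,x1) for y in(y0,y1) for z in(z0,z1)])
def cyl(cx,r,z0,z1):
    t=np.linspace(0,2*np.pi,24,endpoint=False); a=np.c_[cx+r*np.cos(t),r*np.sin(t)]
    return np.r_[np.c_[a,0*t+z0],np.c_[a,0*t+z1]]
CAR=[box(-.035,.035,-.02,.02,0,.05),cyl(-.062,.022,0,.055)]
def pose(P,p): c,s=np.cos(p[2]),np.sin(p[2]); return P@np.array([[c,s,0],[-s,c,0],[0,0,1]])+[p[0],p[1],0]
def draw(c,parts,p,S=4):
    m=np.zeros((400*S,640*S),np.uint8)
    for P in parts:
        q=(proj(c,pose(P,p))+.5)*S
        cv2.fillConvexPoly(m,cv2.convexHull(q.round().astype(np.int32)),1)
    return cv2.resize(m*255,(640,400),interpolation=cv2.INTER_AREA)/255.
def fit(obs,parts,p0):
    f=lambda p:sum(np.abs(draw(c,parts,p)-m).sum()/m.sum() for c,m in obs)
    best=None
    for d in(-.3,0,.3):
        r=minimize(f,np.array(p0)+[0,0,d],method="Nelder-Mead",options=dict(initial_simplex=np.array(p0)+[0,0,d]+np.array([[0,0,0],[.01,0,0],[0,.01,0],[0,0,.15]]),xatol=1e-4,fatol=1e-4))
        if best is None or r.fun<best.fun: best=r
    return best.x,best.fun
E
python3 - <<'E'
from h import *
obs=[]; obf=[]
for n,u,v in(("top",418,232),("scene",235,192)):
    c=ctrl.get_calibration(n); im=ctrl.grab_frame(n)
    r=min(ctrl.masks_of(n,"carriage_mid"),key=lambda r:np.hypot(r["position"][1]-u,r["position"][0]-v))
    obs.append((c,r["pixels"].astype(float))); print(r["position"],r["score"])
    o,f=fit(obs[-1:],CAR,[.455,-.295,-.55]); print(n,o.round(4),f)
    if n=="top":
        a=cv2.resize(im[205:265,385:455],None,fx=5.5,fy=5.5,interpolation=cv2.INTER_CUBIC); b=cv2.resize(im[140:255,215:295],None,fx=5,fy=5,interpolation=cv2.INTER_CUBIC)
        k=np.zeros((575,790,3),np.uint8); k[:a.shape[0],:a.shape[1]]=a; k[:b.shape[0],390:390+b.shape[1]]=b; save("crop",k)
print(fit(obs,CAR,[.455,-.295,-.55]))
E
```

```text
[228.5, 418.0] 0.83
top [ 0.4642 -0.2967 -0.5705] 0.09834881320949433
[193.2, 235.0] 0.93
scene [ 0.4645 -0.298  -0.5912] 0.10410221039839722
(array([ 0.46497816, -0.29783756, -0.57360693]), np.float64(0.20543085655314758))
```

View pics/crop.png

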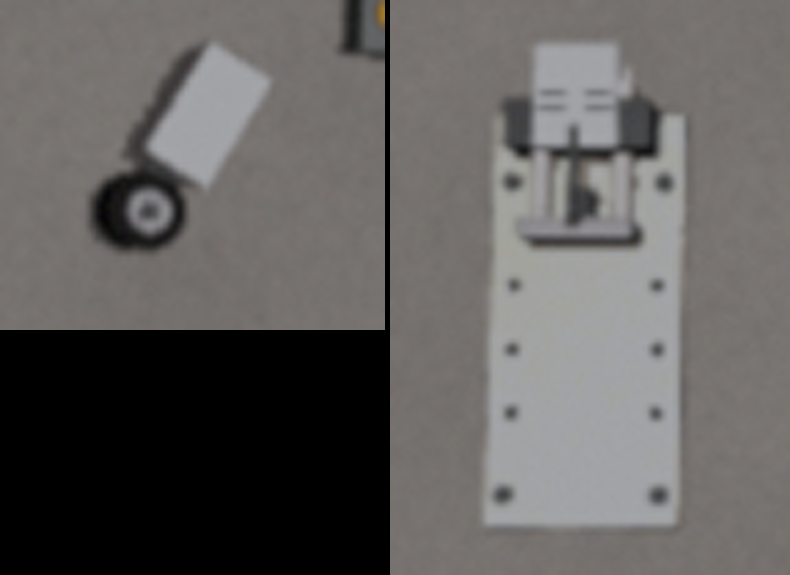

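The crop confirms it: a silver block with one dark roller at lower left, flat end at upper right. The fixture plate's corners are at about (234,245), (273,245), (274,163) and (236,163) in the full picture, and the stop pad is at about v=187.

```bash
cat >> h.py <<'E'
from scipy.spatial.transform import Rotation as Ro
def rows(x,y,z,yaw,o=None):
    "tool-frame turn units (first) and shift units after the turn"
    o=o or ctrl.get_obs(); R0=Ro.from_euler("xyz",o["tool_rot"]); R1=Ro.from_euler("xyz",[np.pi,0,yaw])
    s=R1.inv().apply(np.array([x,y,z])-o["ee_pos"])/.05
    print("turn",((R0.inv()*R1).as_rotvec()/.08).round(2),"shift",s.round(3),"n>=",np.linalg.norm(s).round(1),"| pos",o["ee_pos"].round(4),"yaw",o["tool_rot"].round(4),"t",o["time"],"F",o["wrist_force"].round(1))
E
python3 - <<'E'
from h import *
c=ctrl.get_calibration("top")
P=at(c,[(233.8,245.2),(272.6,245.2),(274.2,162.8),(236.4,162.8)],.012); print(P.round(3),P.mean(0).round(3))
for a,b in((0,3),(1,2)): print(np.arctan2(*(P[b]-P[a])[[1,0]]))
w=ctrl.get_calibration("wrist"); o=ctrl.get_obs(); R=Ro.from_euler("xyz",o["tool_rot"]).as_matrix(); E=np.array(w["extrinsics"])
print("cam in tool",(R.T@(E[:3,3]-o["ee_pos"])).round(3),(R.T@E[:3,:3]).round(2).tolist(),w["fx"])
rows(.465,-.298,.17,2.57)
E
```

```text
[[0.388 0.272 0.012]
 [0.391 0.153 0.012]
 [0.649 0.158 0.012]
 [0.646 0.277 0.012]] [0.519 0.215 0.012]
0.020276002168993307
0.021746045429863373
cam in tool [ 0.066  0.    -0.182] [[0.0, 0.97, 0.24], [1.0, -0.0, -0.0], [-0.0, 0.24, -0.97]] 310.5280414794287
turn [-0.   -0.    2.35] shift [-13.287 -11.771   0.675] n>= 17.8 | pos [0.2246 0.5564 0.2037] yaw [-3.1416 -0.      2.7578] t 0.7 F [0.2 0.3 0.6]
```

```bash
python3 -m creep '0 0 0 0 0 .6 80;0 0 0 0 0 .6 80;-.6 -.55 0 0 0 .6 80;-.7 -.62 .04 0 0 .55 80;-.7 -.62 .04 0 0 0 80;-.7 -.62 .04 0 0 0 80;-.7 -.62 .04 0 0 0 80;-.7 -.62 .04 0 0 0 80;-.7 -.62 .04 0 0 0 80;-.7 -.62 .04 0 0 0 80;-.7 -.62 .04 0 0 0 80;-.7 -.62 .04 0 0 0 80;-.7 -.62 .04 0 0 0 80;-.7 -.62 .04 0 0 0 80;-.7 -.62 .04 0 0 0 80;-.7 -.62 .04 0 0 0 80;-.7 -.62 .04 0 0 0 80;-.7 -.62 .04 0 0 0 80;-.7 -.62 .04 0 0 0 80;-.6 -.55 0 0 0 0 80' 20 | tail -3
python3 - <<'E'
from h import *
rows(.465,-.298,.17,2.57)
im=ctrl.grab_frame("wrist"); c=ctrl.get_calibration("wrist"); save("w1",im)
for r in ctrl.masks_of("wrist","carriage_mid"):
    print(r["score"],r["position"])
    print(fit([(c,r["pixels"].astype(float))],CAR,[.465,-.298,-.57]))
print(proj(c,pose(np.array([[0,0,.05],[.035,.02,.05],[.035,-.02,.05],[-.035,.02,.05],[-.035,-.02,.05]]),[.465,-.298,-.573])).round())
E
```

```text
wrist_force: [1.2, 0.1, 0.1]
width: 0.911
gripper_force: 0.0
turn [-0.   -0.   -0.02] shift [-0.788 -0.798  0.028] n>= 1.1 | pos [ 0.4534 -0.2431  0.1714] yaw [-3.1416 -0.      2.5688] t 2.7 F [1.2 0.1 0.1]
0.96 [202.7, 277.5]
(array([ 0.46363509, -0.30328427, -0.56538174]), np.float64(0.06107449776665764))
0.96 [119.4, 126.2]
(array([ 0.8016941 , -0.49599726, -0.56691358]), np.float64(1.0))
0.72 [237.2, 119.8]
(array([ 0.8016941 , -0.49599726, -0.56691358]), np.float64(1.0))
[[284. 224.]
 [304. 256.]
 [266. 256.]
 [303. 191.]
 [263. 191.]]
```

View pics/w1.png

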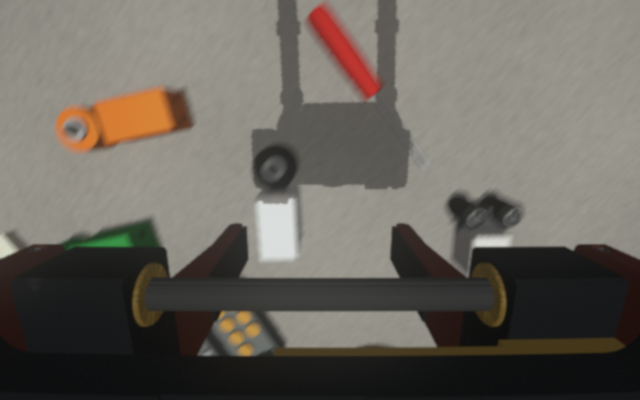

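The wrist picture shows the silver carriage: block top from (256,196) to (298,262), roller at (275,166). The arm was still moving, so I settle it and measure again.

```bash
python3 -m creep '-.1 -.3 .2 0 0 0 80;-.1 -.3 .2 0 0 0 80;0 0 0 0 0 0 80;0 0 0 0 0 0 80;0 0 0 0 0 0 80' | tail -1
python3 - <<'E'
from h import *
im=ctrl.grab_frame("wrist"); c=ctrl.get_calibration("wrist"); save("w2",im)
r=ctrl.masks_of("wrist","carriage_mid")
r=min(r,key=lambda r:abs(r["position"][1]-300)); print(r["score"],r["position"])
p,f=fit([(c,r["pixels"].astype(float))],CAR,[.464,-.300,-.57]); print(p,f)
print(ctrl.get_obs()["qvel"].round(3))
rows(p[0],p[1],.025,p[2]+np.pi)
E
```

```text
gripper_force: 0.0
0.96 [195.5, 303.3]
[ 0.46393463 -0.29826762 -0.54353432] 0.04638463061992473
[ 0.001  0.005 -0.005 -0.002  0.001 -0.001]
turn [ 0.    0.01 -0.34] shift [-0.592 -0.283  2.548] n>= 2.6 | pos [ 0.4459 -0.2709  0.1524] yaw [3.1415e+00 1.1000e-03 2.5708e+00] t 3.4 F [ 0.3 -0.6  0.1]
```

```bash
python3 -m creep '-.3 -.14 .2 0 0 -.25 80;-.29 -.14 .35 0 0 0 80;0 0 .5 0 0 0 80;0 0 .5 0 0 0 80;0 0 .5 0 0 0 80;0 0 .35 0 0 0 80;0 0 .1 0 0 0 80;0 0 .05 0 0 0 80;0 0 0 0 0 0 80;0 0 0 0 0 0 30;0 0 0 0 0 0 30;0 0 0 0 0 0 30;0 0 0 0 0 0 30;0 0 0 0 0 0 30;0 0 0 0 0 0 30' 40
python3 - <<'E'
from h import *
rows(.45,.216,.13,.021+np.pi)
E
```

```text
time: 4.9
ee_pos: [0.4632, -0.2989, 0.0243]
tool_rot: [3.141, 0.0, 2.59]
wrist_force: [-0.3, -1.3, -0.8]
width: 0.451
gripper_force: 40.0
turn [ 0.    0.   -7.16] shift [ 0.048 10.302 -2.113] n>= 10.5 | pos [ 0.4632 -0.2989  0.0243] yaw [3.1413e+00 2.0000e-04 2.5898e+00] t 4.9 F [-0.3 -1.3 -0.8]
```

```bash
python3 -m creep '0 0 -.2 0 0 0 30;0 0 -.5 0 0 0 30;0 0 -.7 0 0 0 30;0 0 -.5 0 0 0 30;0 0 -.2 0 0 0 30;0 0 0 0 0 -.4 30;0 0 0 0 0 -.9 30;0 0 0 0 0 -.9 30;0 0 0 0 0 -.9 30;0 0 0 0 0 -.9 30;0 0 0 0 0 -.9 30;0 0 0 0 0 -.9 30;0 0 0 0 0 -.9 30;0 0 0 0 0 -.46 30;0 .4 0 0 0 0 30;0 .7 0 0 0 0 30;0 .7 0 0 0 0 30;0 .7 0 0 0 0 30;0 .7 0 0 0 0 30;0 .7 0 0 0 0 30' |tail -1; python3 -m creep '0 .7 0 0 0 0 30;0 .7 0 0 0 0 30;0 .7 0 0 0 0 30;0 .7 0 0 0 0 30;0 .7 0 0 0 0 30;0 .7 0 0 0 0 30;0 .7 0 0 0 0 30;0 .7 0 0 0 0 30;.05 .7 0 0 0 0 30;0 .4 0 0 0 0 30;0 0 0 0 0 0 30;0 0 0 0 0 0 30;0 0 0 0 0 0 30;0 0 0 0 0 0 30'
python3 - <<'E'
from h import *
rows(.494,.2145,.06,.021+np.pi)
im=ctrl.grab_frame("wrist"); c=ctrl.get_calibration("wrist"); save("w3",im)
F=np.array([[-.13,.06,.012],[-.13,-.06,.012],[0,.06,.012],[0,-.06,.012]])
print(proj(c,pose(F,[.519,.215,.021])).round(1))
print([ (r["score"],r["position"]) for r in ctrl.masks_of("wrist","fixture")])
E
```

```text
gripper_force: 40.0
time: 8.3
ee_pos: [0.4495, 0.23, 0.1292]
tool_rot: [-3.141, -0.0, -3.122]
wrist_force: [0.8, -0.2, -3.4]
width: 0.451
gripper_force: 40.0
turn [-0.   -0.   -0.02] shift [-0.884 -0.328  1.384] n>= 1.7 | pos [0.4495 0.23   0.1292] yaw [-3.1413 -0.     -3.1221] t 8.3 F [ 0.8 -0.2 -3.4]
[[364.9 126.3]
 [237.2 126.5]
 [360.6 254.6]
 [245.2 254.7]]
[(0.91, [212.6, 277.9])]
```

View pics/w3.png

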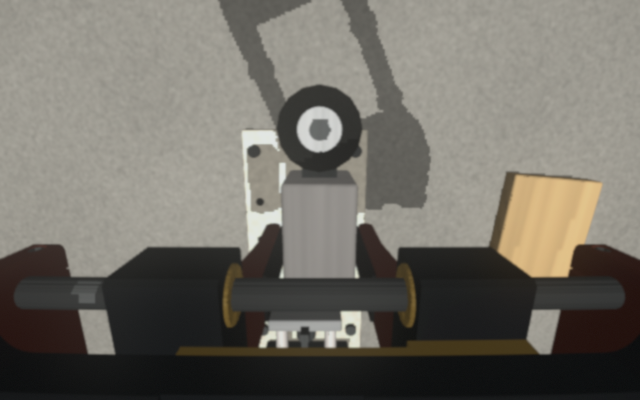

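The carriage is held square and hovers over the plate. Its roller is at (320,130), the plate's left edge runs from (243,130) to (249,250), and its right edge is near u=367, partly in shadow. I refine the plate's centre line from its edges.

Run:
```python
from h import *
c=ctrl.get_calibration("wrist"); g=cv2.GaussianBlur(cv2.imread("pics/w3.png",0).astype(float),(0,0),1.2)
gx=cv2.Sobel(g,cv2.CV_64F,1,0)
L=[];Rr=[]
for v in range(136,240,6):
    a=228+np.argmax(gx[v,228:258]); L.append((a,v)); b=354+np.argmax(np.abs(gx[v,354:380])); Rr.append((b,v,round(gx[v,b])))
print(L,Rr)
pl=at(c,L,.012)[:, :2]; print(pl[::4].round(4)); k=np.polyfit(pl[:,0],pl[:,1],1); print("left edge y at .519:",np.polyval(k,.519),"slope",k[0], "res",np.std(pl[:,1]-np.polyval(k,pl[:,0])))
pr=at(c,[r[:2] for r in Rr],.012)[:, :2]; print(pr.round(4).tolist())
# top: edges
c=ctrl.get_calibration("top"); g=cv2.GaussianBlur(cv2.imread("pics/top.png",0).astype(float),(0,0),.8); gx=cv2.Sobel(g,cv2.CV_64F,1,0)
def sub(row,i): a,b,d=row[i-1:i+2]; return i+.5*(a-d)/(a-2*b+d)
A=[];B=[]
for v in range(198,243,2):
    A.append((sub(gx[v],228+np.argmax(gx[v,228:242])),v)); B.append((sub(gx[v],266+np.argmin(gx[v,266:280])),v))
for q in(A,B):
    p=at(c,q,.012); k=np.polyfit(p[:,0],p[:,1],1); print("top",np.polyval(k,.519),k[0])
```

```text
[(np.int64(241), 136), (np.int64(242), 142), (np.int64(242), 148), (np.int64(242), 154), (np.int64(243), 160), (np.int64(243), 166), (np.int64(243), 172), (np.int64(244), 178), (np.int64(244), 184), (np.int64(245), 190), (np.int64(245), 196), (np.int64(245), 202), (np.int64(246), 208), (np.int64(246), 214), (np.int64(246), 220), (np.int64(247), 226), (np.int64(247), 232), (np.int64(247), 238)] [(np.int64(360), 136, 183), (np.int64(359), 142, 185), (np.int64(360), 148, 144), (np.int64(360), 154, 134), (np.int64(366), 160, -87), (np.int64(366), 166, -94), (np.int64(366), 172, -102), (np.int64(366), 178, -90), (np.int64(366), 184, -100), (np.int64(365), 190, -94), (np.int64(365), 196, -95), (np.int64(365), 202, -104), (np.int64(365), 208, -67), (np.int64(357), 214, 156), (np.int64(357), 220, 169), (np.int64(372), 226, 152), (np.int64(356), 232, -177), (np.int64(378), 238, 179)]
[[0.3991 0.1556]
 [0.4218 0.1566]
 [0.4454 0.1567]
 [0.4698 0.1578]
 [0.4953 0.1579]]
left edge y at .519: 0.15841352992791616 slope 0.02106341502691553 res 0.0002906451935386164
[[0.3969, 0.2682], [0.4025, 0.2675], [0.4081, 0.2688], [0.4138, 0.2691], [0.4195, 0.2751], [0.4253, 0.2755], [0.4311, 0.2758], [0.437, 0.2761], [0.443, 0.2764], [0.449, 0.2758], [0.4551, 0.2761], [0.4612, 0.2765], [0.4674, 0.2768], [0.4738, 0.2691], [0.4802, 0.2695], [0.4862, 0.285], [0.493, 0.2691], [0.4991, 0.292]]
top 0.2773228391804064 0.0761656577296712
top 0.15774758850308163 -0.017723214044080282
```

```bash
python3 -m creep '-.2 -.07 0 0 0 -.03 30;-.4 -.13 0 0 0 0 30;-.28 -.07 .1 0 0 0 30;0 0 .3 0 0 0 30;0 0 .4 0 0 0 30;0 0 .4 0 0 0 30;0 0 .3 0 0 0 30;0 0 .2 0 0 0 30;0 0 .1 0 0 0 30;0 0 0 0 0 0 30;0 0 0 0 0 0 30;0 0 0 0 0 0 30'
python3 - <<'E'
from h import *
rows(.494,.2175,.0363,.022+np.pi)
E
```

```text
time: 9.6
ee_pos: [0.4944, 0.2186, 0.0404]
tool_rot: [3.141, 0.002, -3.118]
wrist_force: [0.3, -0.8, -3.7]
width: 0.454
gripper_force: 40.0
turn [0.01 0.02 0.02] shift [ 0.009 -0.022  0.082] n>= 0.1 | pos [0.4944 0.2186 0.0404] yaw [ 3.1410e+00  1.8000e-03 -3.1181e+00] t 9.6 F [ 0.3 -0.8 -3.7]
```

```bash
python3 -m creep '0 -.02 .03 0 0 0 30;0 0 .03 0 0 0 30;0 0 0 0 0 0 30;0 0 0 0 0 0 30' | sed -n 2,4p;  python3 -m creep '0 0 .02 0 0 0 30;0 0 0 0 0 0 30;0 0 0 0 0 0 30' | sed -n 2,4p; python3 -m creep '0 0 .01 0 0 0 30;0 0 0 0 0 0 30;0 0 0 0 0 0 30' | sed -n 2,4p
```

```text
ee_pos: [0.494, 0.2174, 0.0365]
tool_rot: [3.142, 0.0, -3.118]
wrist_force: [0.4, 0.4, -2.3]
ee_pos: [0.4941, 0.2174, 0.0363]
tool_rot: [3.141, 0.001, -3.118]
wrist_force: [-2.1, -1.0, 5.9]
ee_pos: [0.4941, 0.2174, 0.0363]
tool_rot: [3.141, 0.001, -3.118]
wrist_force: [-2.7, -2.4, 8.0]
```

```bash
python3 -m creep '0 0 -.01 0 0 0 30;0 0 0 0 0 0 30;0 0 0 0 0 0 30' | sed -n 1,4p
python3 - <<'E'
from h import *
a=ctrl.grab_frame("top")[140:255,200:310]; b=ctrl.grab_frame("scene")[150:250,340:430]
f=lambda i,s:cv2.resize(i,None,fx=s,fy=s,interpolation=cv2.INTER_CUBIC)
a,b=f(a,3.6),f(b,4.1); k=np.zeros((414,800,3),np.uint8); k[:a.shape[0],:a.shape[1]]=a; k[:b.shape[0],410:410+b.shape[1]]=b; save("place",k)
E
```

```text
time: 10.9
ee_pos: [0.4941, 0.2174, 0.0363]
tool_rot: [3.141, 0.001, -3.118]
wrist_force: [-1.6, -2.0, 6.4]
```

View pics/place.png

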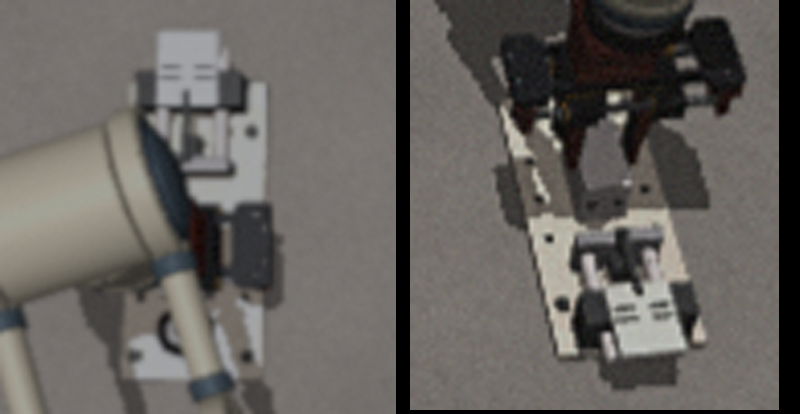

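The carriage sits on the plate, on its centre line. There is a clear gap between its holed flat end at (605,200) and the stop pad at (615,237) in the scene crop. Next I slide it forward.

```bash
python3 -m creep '-.04 0 0 0 0 0 30;-.06 0 0 0 0 0 30;-.06 0 0 0 0 0 30;-.06 0 0 0 0 0 30;-.06 0 0 0 0 0 30;-.06 0 0 0 0 0 30;-.06 0 0 0 0 0 30;-.06 0 0 0 0 0 30;-.04 0 0 0 0 0 30;0 0 0 0 0 0 30;0 0 0 0 0 0 30' | sed -n 1,4p;  python3 -m creep '-.04 0 0 0 0 0 30;-.04 0 0 0 0 0 30;0 0 0 0 0 0 30' | sed -n 2,4p;  python3 -m creep '-.04 0 0 0 0 0 30;-.04 0 0 0 0 0 30;0 0 0 0 0 0 30' | sed -n 2,4p
```

```text
time: 12.1
ee_pos: [0.5188, 0.2185, 0.0363]
tool_rot: [3.141, 0.0, -3.118]
wrist_force: [-3.5, 0.3, 6.5]
ee_pos: [0.5227, 0.2186, 0.0363]
tool_rot: [3.141, 0.0, -3.118]
wrist_force: [-4.4, -0.0, 7.2]
ee_pos: [0.5267, 0.2187, 0.0363]
tool_rot: [3.141, 0.0, -3.118]
wrist_force: [-5.2, 0.3, 6.9]
```

```bash
for i in 1 ; do python3 -m creep '-.04 0 0 0 0 0 30;-.04 0 0 0 0 0 30;0 0 0 0 0 0 30' | sed -n 2,4p; python3 -m creep '-.04 0 0 0 0 0 30;-.04 0 0 0 0 0 30;0 0 0 0 0 0 30' | sed -n 2,4p;python3 -m creep '-.04 0 0 0 0 0 30;-.04 0 0 0 0 0 30;0 0 0 0 0 0 30;0 0 0 0 0 0 30' | sed -n 2,5p; done; python3 -c "
from h import *
im=ctrl.grab_frame('scene')[185:245,365:425]; save('p1',cv2.resize(im,None,fx=9,fy=9,interpolation=cv2.INTER_CUBIC))"
```

```text
ee_pos: [0.5307, 0.2188, 0.0363]
tool_rot: [3.141, 0.0, -3.118]
wrist_force: [-5.1, 0.4, 6.8]
ee_pos: [0.5334, 0.2189, 0.0363]
tool_rot: [3.141, -0.003, -3.118]
wrist_force: [-9.7, -1.0, 10.2]
ee_pos: [0.5368, 0.219, 0.0363]
tool_rot: [3.141, -0.004, -3.118]
wrist_force: [-10.9, -1.5, 11.6]
width: 0.449
```

View pics/p1.png

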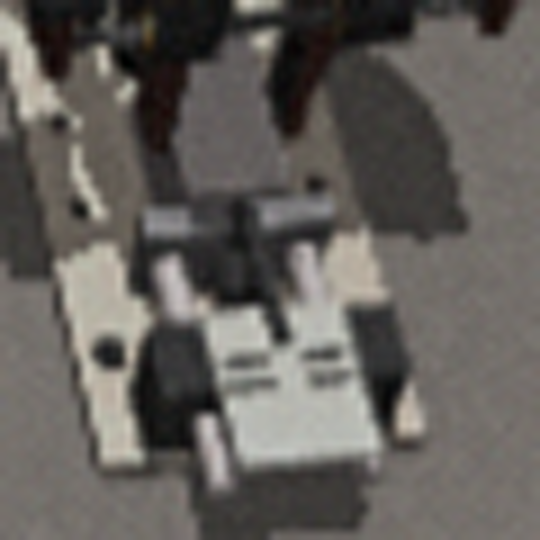

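The stop pad is now in contact with the block, and the pointer tip at (280,340) is just short of the first mark line at about row 355. By force and position the press-in is about 5 mm, with first contact at a TCP x of about 0.532.

```bash
python3 -m creep '-.03 0 -.01 0 0 0 30;-.03 0 0 0 0 0 30;-.03 0 0 0 0 0 30;-.03 0 0 0 0 0 30;-.03 0 0 0 0 0 30;0 0 0 0 0 0 30;0 0 0 0 0 0 30' | sed -n 1,5p; python3 -m creep '-.02 0 0 0 0 0 30;-.02 0 0 0 0 0 30;0 0 0 0 0 0 30;0 0 0 0 0 0 30' | sed -n 1,5p
```

```text
time: 14.45
ee_pos: [0.543, 0.2191, 0.0363]
tool_rot: [3.141, -0.007, -3.117]
wrist_force: [-14.4, -2.2, 11.1]
width: 0.452
time: 14.85
ee_pos: [0.5447, 0.2191, 0.0363]
tool_rot: [3.141, -0.008, -3.117]
wrist_force: [-16.4, -0.6, 11.3]
width: 0.45
```

```bash
python3 -m creep '0 0 0 0 -.05 0 30;0 0 0 0 -.05 0 30;0 0 0 0 0 0 30;0 0 0 0 0 0 30' | sed -n 1,5p; python3 -c "
from h import *
print(ctrl.get_obs()['wrist_torque'])
im=ctrl.grab_frame('scene')[185:245,365:425]; save('p2',cv2.resize(im,None,fx=9,fy=9,interpolation=cv2.INTER_CUBIC))"
```

```text
time: 15.25
ee_pos: [0.5448, 0.2191, 0.0363]
tool_rot: [3.141, 0.001, -3.117]
wrist_force: [-14.2, -0.9, 11.7]
width: 0.448
[-0.22724299  2.80582206 -0.07302734]
```

View pics/p2.png

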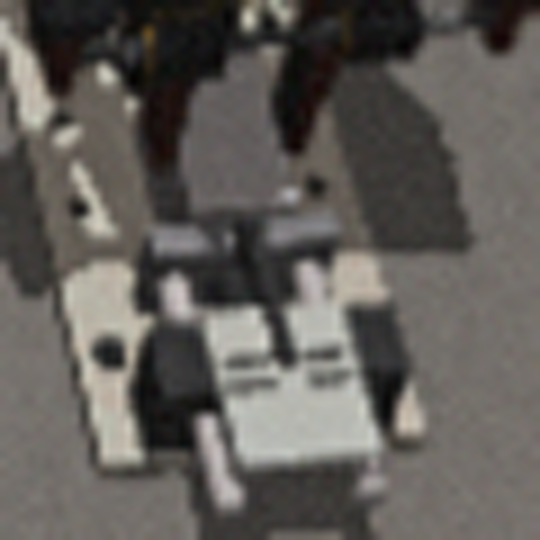

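The pointer tip at (288,362) is already past the first mark (about row 355) and short of the second (about row 378), so the press-in is about 13 mm. I add about 2 mm.

```bash
python3 -m creep '-.025 0 0 0 -.01 0 30;-.025 0 0 0 -.01 0 30;0 0 0 0 0 0 30;0 0 0 0 0 0 30;0 0 0 0 0 0 30;0 0 0 0 0 0 30;0 0 0 0 0 0 30' ; python3 -c "
from h import *
im=ctrl.grab_frame('scene')[185:245,365:425]; save('p3',cv2.resize(im,None,fx=9,fy=9,interpolation=cv2.INTER_CUBIC))"
```

```text
time: 16.0
ee_pos: [0.5467, 0.2192, 0.0363]
tool_rot: [3.142, 0.001, -3.117]
wrist_force: [-18.2, -1.5, 12.7]
width: 0.45
gripper_force: 40.0
```

View pics/p3.png

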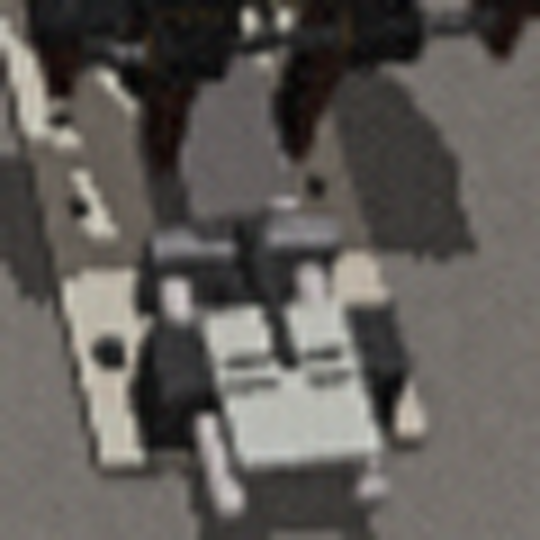

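The pointer tip at (289,367) stands midway between the marks. Wrist force is about 18 N, and less some 5–6 N of plate friction that leaves about 12 N on the stop. The carriage is square and flat, so I hand in.

```bash
python3 -c "
from workcell import ctrl
print(ctrl.finish_job())"
```

```text
the job is handed in; nothing more can be done
None
```

The single-roller carriage is held flat and square on the plate, still gripped and pressing the sprung stop in about 15 mm (about 12 N, estimated), with the pointer between the two marks; I handed the job in at about 16 s.

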